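Sort the seasonings into the rack and the fruit into the tray

ROBOT

A 6-joint arm with a two-finger parallel gripper is mounted at the origin on a cart in front of the work surface, level with it; the furniture and walls round the work are solid. World frame = base frame: x ahead of the robot, y to its left, z up, the work surface at z = 0. Lengths are in mm, angles in rad, forces in N, time in s.
With the tool pointing down it reaches from about 350 to 875 mm from the base axis. Payload 4.2 kg.
Tool frame: the origin (TCP) lies between the finger pads, 19 mm behind the fingertips; this is the grasp point; z points along the fingers, y is the line along which they close (so a half turn about z gives the same grasp; the last joint's range is limited). The gripper opens to 85 mm and grips with 20 to 120 N. Pads are 22 mm wide; open, the fingers measure 114 mm over their backs; the gripper's body (76 mm by 85 mm) begins 54 mm behind the grasp point. The pads swing forward as they close: fully open they stand 13 mm farther back than shut.
Start: joints at [-0.975, 0.385, 0.008, 0, -1.194, -0.259], TCP at [206.558, -589.859, 250.012] pointing down, gripper open.
Joint ranges: [-3.14, 3.14], [-1.21, 2.06], [-1.07, 1.41], [-3.16, 2.05], [-2.99, -0.16], [-3.1, 3.1]. Speed limits (rad/s): [2.79, 2.79, 3.14, 3.14, 3.14, 3.14].

INTERFACE

Orientations are given as a unit quaternion [x, y, z, w].
In Python, from bench import arm gives the robot as it stands. The module is installed in compiled form; this text tells all that it offers.
- The arm moves only by the tool servo_tool, never from a script. Its argument "increments" is a list of rows, each a list of 7 numbers: the opening, from 0 (shut) to 1 (fully open), then the shift along the tool's x, y, z in m, then the turn, a rotation vector about the tool's x, y, z in degrees. In form: [[grip, x, y, z, ax, ay, az], ...]. A call has 1 to 12 rows; each row is the pose to reach, as a shift and turn from the pose commanded when the call began, along the tool's axes at that moment; what a row does not reach only later rows make up. A row lasts 1/8 s, in which the tool goes at most 62.5 mm and 10.7 degrees, less where a joint would pass 70% of its speed; a pose out of reach is approached as far as the arm can. A call with a gripper value outside its range is refused whole. The fingers move at their own pace and stop on an object; the grip force is fixed at half the most. Time passes only in rows, so rows that repeat a pose let the fingers close. It gives the time, the measured TCP pose, the force, the opening and the grip force at its end, in the units of the state.
- arm.read_state(): the state, without advancing time (a new reading comes with each control period).
- arm.get_image(name): name is "side" or "top" or "wrist"; returns a dict with "color" (480x640x3 uint8, red, green, blue), "fx", "fy", "cx", "cy" (pixels), "rvec" (rotation vector, rad) and "tvec" (3), from world to camera coordinates, as OpenCV has them; the wrist camera has in their place "hand_eye" (4x4, takes a point from camera to tool coordinates, whose origin is the TCP and whose axes are the flange's). Camera axes: x right, y down, z forward; pixel columns grow to the right and rows downward; lengths in mm; the calibration is good to about 2 mm. A picture is of the moment at which its call begins: read the wrist's pose just before it. There is no depth.
- arm.job_done(): hands the job in; it is judged then, once.
Trained networks look in the newest picture that a camera, given by its name, has taken for a name from the list of things; names that differ only in an ending like _2 or _b are one class to them, and where a whole thing is asked for, a point or a joint stands for the part that bears it (a point fixed in the world has none). Each returns a list of dicts, best first, with "p" (0 to 1); they miss things now and then, are a little off and sometimes report something else, mostly with a low value. They report only what shows in the picture. A call takes as long as a camera call. They do not tell look-alikes from the thing itself.
- arm.look_for(camera, thing): "box" ([centre column, centre row, width, height] in pixels, round what is visible of it).
- arm.spot_point(camera, thing): "centre" ([column, row] in pixels: a listed point, or the origin of a listed thing).
The state is a dict: "clock": time; "joints": joint angles; "joint_vel": joint speeds; "joint_efforts": joint torques, N m; "position": TCP position; "ee_rot": TCP orientation; "contact_force": force on the tool from outside, world axes, zero at the start; "wrist_torque": the same for the moment, N m; "gripper_width": finger opening in mm; "grasp_force": force on a finger pad.
Only numpy, scipy, OpenCV 4.12 (cv2) and the standard library are available. Lean on these libraries where they do the work, as an engineer would, in place of code of your own. Each camera call takes 0.05 s, during which the arm holds its last target. There are 200 camera calls.

TASK

Please sort the four things in front of you: stand the salt shaker on the white pad and the spice jar on the cork pad of the dark seasoning rack, both upright inside their bays, and put the lemon and the lime in the wooden fruit tray, one in each compartment (either way round). Leave the tin and the mug where they stand.

Things in the scene. Friction and masses are not known exactly. Their poses are not given: they have to be found in the camera images.
- lemon: yellow lemon lying on its side in front of the robot (fruit at the far left end of the worktop is only decoration), 77 mm long along its own x, 51 mm wide along its y, 52 mm high, about 95 g. Origin at the centre of its underside as it starts, z up. Best gripped across its y, with the TCP about 30 mm above its underside.
- lime: green lime lying on its side in front of the robot, 52 mm long along its own x, 43 mm wide along its y, 42 mm high, about 60 g. Origin at the centre of its underside as it starts, z up. Best gripped across its y, with the TCP about 26 mm above its underside.
- salt_shaker: glass salt shaker with a grey rounded cap, 90 mm high, 44 mm in diameter at the widest, cap about 34 mm in diameter from 70 mm up, about 100 g. Stands upright, though its uneven foot may let it lean by up to 0.04 rad. Origin at the centre of its underside, z up; round, so its yaw does not matter. Belongs on the white pad.
- spice_jar: glass spice jar with a black cap, black label and green contents, 41 mm in diameter over its whole height of 105 mm, about 110 g. Stands upright. Origin at the centre of its underside, z up; round, so its yaw does not matter. Belongs on the cork pad.
- seasoning_rack: low dark steel rack, fixed, 134 mm long (its x), 70 mm wide (its y), rim 36 mm above the worktop, at any yaw. Two square bays, 60 by 60 mm inside, walls 4 to 5 mm: white floor pad in the bay centred at x = +32 mm, brown cork pad in the one at x = -32 mm (y = 0); floors 7 mm above the worktop. Origin: centre of its underside, z up.
- fruit_tray: low light wooden tray, fixed, 210 mm long (its x, roughly left-right), 128 mm wide (its y), walls 5 mm, rim 40 mm above the worktop. A divider 6 mm thick, 31 mm high, makes two compartments centred at x = -51.5 and +51.5 mm, y = 0, each 97 mm (x) by 118 mm (y) inside; floor 7 mm above the worktop. Origin: centre of its underside, z up.
- tin: white food tin with blue and red bands, 57 mm in diameter, 72 mm high, loose, standing just behind the things to be sorted; not to be moved. Origin at the centre of its underside.
- mug: orange mug, 88 mm high, 81 mm wide and 113 mm over the handle, loose, standing right of centre behind the things (another, at the far left, is decoration); not to be moved. The front of the wall cabinet above hangs at x = 0.575 m, its handles at 0.54 m, from 0.46 m up: keep the wrist in front of it. Origin on its underside.
There are look-alikes about, which are no part of the job. There is more than one size of the lemon; the one meant has the size given above.

How it is judged:
By the outcome, as a careful person would: the job done as asked, in the order asked, and still so for the second after the job is handed in, with the robot touching nothing.
It also fails if it takes over 106 s, if anything falls off the work surface, if the arm or the gripper's body presses on something with over 40 N, if the wrist force passes 120 N, or if a joint passes its speed limit or range.

## Working session

There is one attempt and no reset: what is moved stays moved. The work goes in short steps, Python scripts to look and compute and a tool call to move; the robot and the scene stay as the last step left them, time stands still between calls to the robot, and variables do not carry over. Pictures are saved under pics/ and viewed, at most 17 in all, crops included, and the job is handed in when it is done.

Besides the shell and the picture viewer there is one more tool, called after "Emit:" by a JSON object that holds its "fn" and its "kwargs", one argument or row to a line. servo_tool: Moves the arm, as the interface text tells. Its arguments: {"type":"object","properties":{"increments":{"type":"array","items":{"type":"array","items":{"type":"number"}}}},"required":["increments"]}

```bash
mkdir -p pics
cat > h.py <<'E'
import numpy as np,cv2
from scipy.spatial.transform import Rotation as R
from bench import arm
def ray(im,uv,st=None):
    d=np.array([(uv[0]-im["cx"])/im["fx"],(uv[1]-im["cy"])/im["fy"],1.])
    if "rvec" in im:
        M=cv2.Rodrigues(np.array(im["rvec"],float))[0];t=np.array(im["tvec"],float).ravel()
        return -M.T@t,M.T@d
    H=np.array(im["hand_eye"]);Q=R.from_quat(st["ee_rot"]).as_matrix()
    return np.array(st["position"])+Q@H[:3,3],Q@H[:3,:3]@d
def onz(im,uv,z,st=None):
    o,d=ray(im,uv,st);return o+d*(z-o[2])/d[2]
def proj(im,P,st=None):
    P=np.atleast_2d(np.array(P,float))
    K=np.array([[im["fx"],0,im["cx"]],[0,im["fy"],im["cy"]],[0,0,1.]])
    if "rvec" in im: C=P@cv2.Rodrigues(np.array(im["rvec"],float))[0].T+np.array(im["tvec"]).ravel()
    else:
        H=np.array(im["hand_eye"]);Q=R.from_quat(st["ee_rot"]).as_matrix()
        C=((P-np.array(st["position"]))@Q-H[:3,3])@H[:3,:3]
    q=C@K.T;return q[:,:2]/q[:,2:]
def save(im,n): cv2.imwrite(f"pics/{n}.png",im["color"][:,:,::-1])
E
cat > a.py <<'E'
from h import *
np.set_printoptions(precision=1,suppress=True)
s=arm.read_state();print(s["position"],s["ee_rot"],s["gripper_width"],s["clock"])
for c in("top","side"):
    im=arm.get_image(c);save(im,c+"1");print(c,ray(im,(320,240)))
    for t in("lemon","lime","salt_shaker","spice_jar","seasoning_rack","fruit_tray","tin","mug"):
        for r in arm.spot_point(c,t)[:3]: print(t,round(r["p"],2),np.array(r["centre"]),onz(im,r["centre"],0))
print(arm.get_image("wrist")["hand_eye"])
E
python3 a.py
```

```text
[ 206.4 -589.4  248.9] [-0.2  1.   0.  -0. ] 85.49257140662327 0.0
top (array([ 185. ,   -4.8, 1474.8]), array([ 0.2,  0.1, -1. ]))
lemon 0.71 [283.5 268.1] [424.  151.7   0. ]
lemon 0.6 [147.6 241.9] [389.5 505.8   0. ]
lime 0.67 [406.  290.2] [ 458.3 -160.5    0. ]
salt_shaker 0.54 [358.8 284.1] [439.2 -42.5   0. ]
spice_jar 0.7 [323.1 268.5] [451.8  55.1   0. ]
seasoning_rack 0.72 [473.2 318.8] [ 436.7 -338.9    0. ]
seasoning_rack 0.54 [367.5 217.5] [613.4 -17.1   0. ]
fruit_tray 0.7 [214.7 254.1] [408.5 330.7   0. ]
tin 0.81 [366.8 219.1] [608.7 -16.5   0. ]
mug 0.91 [462.1 227.2] [ 658.3 -258.     0. ]
side (array([   8.4, 1263.7,  916.6]), array([ 0.3, -0.8, -0.6]))
lemon 0.78 [344.7 268.4] [423.6 153.2  -0. ]
lemon 0.59 [298.5 361.4] [393.1 504.2   0. ]
lime 0.64 [370.2 209.5] [ 462.1 -160.     0. ]
salt_shaker 0.74 [364.2 229.5] [440.5 -45.8   0. ]
spice_jar 0.82 [350.5 248.3] [443.   60.2   0. ]
seasoning_rack 0.81 [389.  186.3] [ 454.1 -326.1    0. ]
fruit_tray 0.64 [319.8 312. ] [415.  338.8   0. ]
tin 0.86 [307.7 223.7] [607.2  -6.    0. ]
mug 0.57 [322.5 183.6] [ 665.8 -251.7    0. ]
[[  -0.    -1.    -0.3   79.6]
 [   1.    -0.    -0.    -0.8]
 [   0.    -0.3    1.  -124.1]
 [   0.     0.     0.     1. ]]
```

Run:
```python
import cv2
a=cv2.imread("pics/top1.png")[190:390,180:520]
b=cv2.imread("pics/side1.png")[130:400,200:500]
cv2.imwrite("pics/topc.png",cv2.resize(a,None,fx=2.3,fy=2.3,interpolation=2))
cv2.imwrite("pics/sidec.png",cv2.resize(b,None,fx=2.2,fy=2.2,interpolation=2)[:600])
```

```text
(no output)
```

View pics/topc.png

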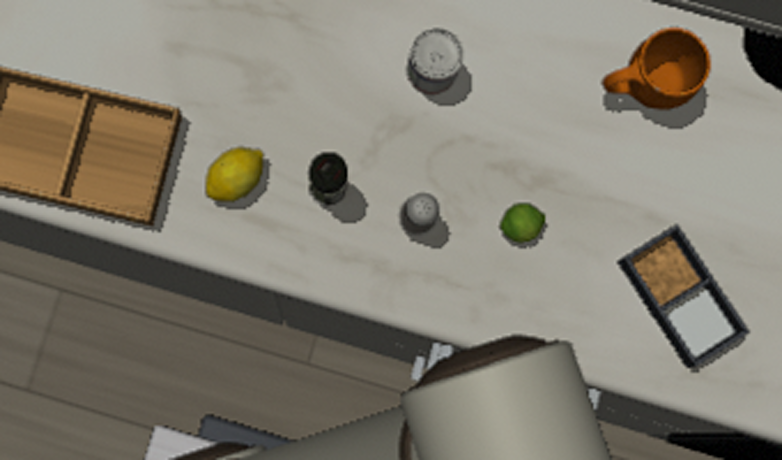

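View pics/sidec.png

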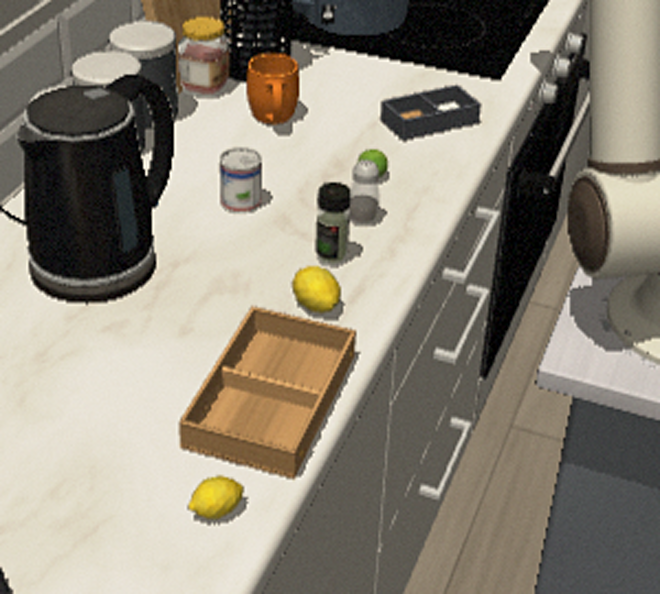

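The two pictures agree. In the top crop the lemon (235,172), jar (328,175), shaker (422,212) and lime (523,222) stand in a row, with the rack at (683,297) and the tray at the left. White is the rack's lower right bay and cork the upper left one. The tin (435,60) and the mug (670,70) are behind.

Next I look from closer with the wrist camera, starting with the rack.

```bash
cat >> h.py <<'E'
def go(p,yaw_deg,st=None):
    "row of shift (m, tool axes) and turn (deg) to world pos p with tool down, tool x at yaw"
    st=st or arm.read_state();Q=R.from_quat(st["ee_rot"])
    c,s=np.cos(np.radians(yaw_deg)),np.sin(np.radians(yaw_deg))
    T=R.from_matrix(np.array([[c,s,0],[s,-c,0],[0,0,-1]]))
    d=Q.inv().apply(np.array(p)-st["position"])/1000
    w=(Q.inv()*T).as_rotvec(degrees=True)
    print("row",np.round(d,4).tolist(),np.round(w,2).tolist(),"rows>=",np.ceil(max(np.linalg.norm(d)/.0625,np.linalg.norm(w)/10.7)))
E
python3 -c "
from h import *
go((400,-270,300),180)"
```

```text
row [-0.2883, 0.238, -0.05] [-0.0, 0.0, 19.3] rows>= 7.0
```

Emit:
{"fn": "servo_tool", "kwargs": {
  "increments": [
    [1, -0.288, 0.238, -0.05, 0, 0, 19.3],
    [1, -0.288, 0.238, -0.05, 0, 0, 19.3],
    [1, -0.288, 0.238, -0.05, 0, 0, 19.3],
    [1, -0.288, 0.238, -0.05, 0, 0, 19.3],
    [1, -0.288, 0.238, -0.05, 0, 0, 19.3],
    [1, -0.288, 0.238, -0.05, 0, 0, 19.3],
    [1, -0.288, 0.238, -0.05, 0, 0, 19.3],
    [1, -0.288, 0.238, -0.05, 0, 0, 19.3],
    [1, -0.288, 0.238, -0.05, 0, 0, 19.3]
  ]
}}

```text
clock: 2.08
position: [399.1, -270.9, 299.7]
ee_rot: [0.001, 1.0, 0.0, -0.0]
contact_force: [-0.5, 0.8, 0.2]
gripper_width: 85.2
grasp_force: 0.0
```

```bash
cat > b.py <<'E'
from h import *
import sys
np.set_printoptions(precision=1,suppress=True)
s=arm.read_state();im=arm.get_image("wrist");save(im,sys.argv[1]);print(s["position"],s["clock"])
import pickle;pickle.dump((s,im),open(sys.argv[1]+".pkl","wb"))
for t in sys.argv[2:]:
    for r in arm.spot_point("wrist",t)[:2]: print(t,round(r["p"],2),np.array(r["centre"]),onz(im,r["centre"],0,s))
E
python3 b.py w1 seasoning_rack lime salt_shaker
python3 -c "
from h import *
go((400,40,300),180)"
```

```text
[ 399.1 -270.9  299.7] 2.075
lime 0.59 [416.3 242.3] [ 464.5 -157.6    0. ]
salt_shaker 0.72 [509.  223.3] [440.8 -48.8   0. ]
row [-0.0002, 0.3109, -0.0002] [0.01, -0.03, -0.12] rows>= 5.0
```

View pics/w1.png

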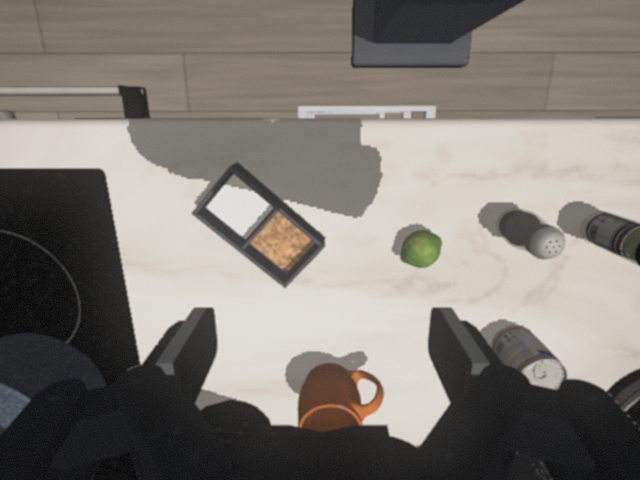

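The wrist view shows the rack with rim corners near (237,163), (193,210), (323,240) and (286,286). The white bay is at upper left and cork at lower right. The lime is at (421,249) and the shaker cap at (546,241). I'll fit the rack, then look at the others.

```bash
cat > fit.py <<'E'
from h import *
import pickle
from scipy.optimize import least_squares
s,im=pickle.load(open("w1.pkl","rb"))
def W(q,L): 
    c,sn=np.cos(q[2]),np.sin(q[2]);return np.array([[q[0]+c*x-sn*y,q[1]+sn*x+c*y,z] for x,y,z in L])
L=[(sx*67,sy*35,36) for sx in(1,-1) for sy in(1,-1)]
def obs(U): return least_squares(lambda q:(proj(im,W(q,L),s)-U).ravel(),[445,-330,np.radians(a0)])
# try both orderings, white is +x
best=None
U0=np.array([(237,163),(193,210),(323,240),(286,286)],float)
for a0 in (-150,-120,-60,120,150,60):
    for o in((0,1,2,3),(1,0,3,2)):
        r=obs(U0[list(o)])
        if best is None or r.cost<best.cost: best=r
q=best.x;print(best.cost,q[:2],np.degrees(q[2]))
print(proj(im,W(q,L),s))
# pads: centroid of white and cork floors as check
hsv=cv2.cvtColor(im["color"],cv2.COLOR_RGB2HSV)
for nm,x in(("white",32),("cork",-32)):
    print(nm,W(q,[(x,0,7)]))
v=im["color"].copy();
z=cv2.resize(v[140:310,170:350],None,fx=3.3,fy=3.3,interpolation=cv2.INTER_CUBIC)
def poly(P,col):
    cv2.polylines(z,[np.int32(np.round((proj(im,W(q,P),s)-[170,140]+.5)*3.3))],True,col,1)
poly([(67,35,36),(67,-35,36),(-67,-35,36),(-67,35,36)],(255,0,0))
poly([(67,35,0),(67,-35,0),(-67,-35,0),(-67,35,0)],(255,255,0))
for x in(32,-32):
    poly([(x+a*30,b*30,7) for a,b in((1,1),(1,-1),(-1,-1),(-1,1))],(0,255,0))
    poly([(x+a*30,b*30,36) for a,b in((1,1),(1,-1),(-1,-1),(-1,1))],(0,0,255))
cv2.imwrite("pics/fit1.png",z[:,:,::-1])
E
python3 fit.py
```

```text
28.746290602603786 [ 433.89274773 -338.73271396] 227.02006445838242
[[192.5453854  209.09041316]
 [233.08246956 160.80725196]
 [286.14867879 285.93068264]
 [327.53262288 243.96633198]]
white [[ 412.07699718 -362.14367352    7.        ]]
cork [[ 455.70849829 -315.3217544     7.        ]]
```

View pics/fit1.png

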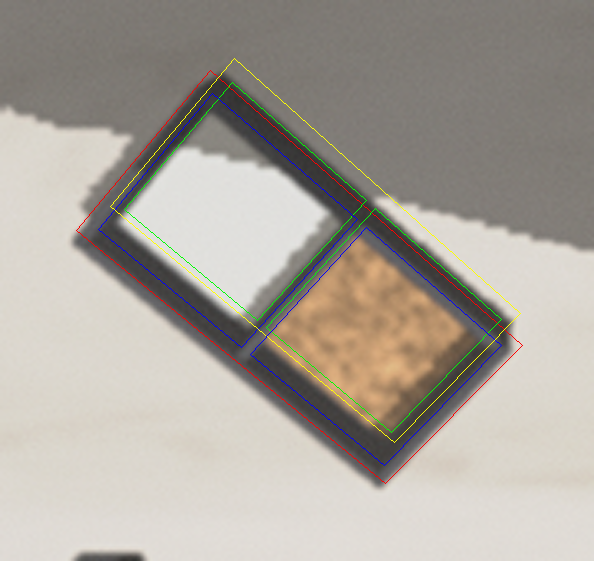

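Emit:
{"fn": "servo_tool", "kwargs": {
  "increments": [
    [1, 0, 0.311, 0, 0, 0, 0],
    [1, 0, 0.311, 0, 0, 0, 0],
    [1, 0, 0.311, 0, 0, 0, 0],
    [1, 0, 0.311, 0, 0, 0, 0],
    [1, 0, 0.311, 0, 0, 0, 0],
    [1, 0, 0.311, 0, 0, 0, 0],
    [1, 0, 0.311, 0, 0, 0, 0]
  ]
}}

```text
clock: 3.15
position: [399.7, 40.7, 299.9]
ee_rot: [-0.0, 1.0, -0.0, -0.0]
contact_force: [-0.7, -0.7, 0.1]
gripper_width: 85.7
grasp_force: 0.0
```

```bash
python3 b.py w2 lemon lime salt_shaker spice_jar tin
```

```text
[399.7  40.7 299.9] 3.15
lemon 0.83 [420.3 208.5] [422.9 155.4   0. ]
lemon 0.36 [576.2 194. ] [405.7 335.4   0. ]
lime 0.68 [157.4 243.1] [ 466.  -160.7    0. ]
salt_shaker 0.61 [250.5 223.8] [441.6 -46.    0. ]
spice_jar 0.78 [336.3 227.3] [446.   56.6   0. ]
tin 0.7 [279.3 342.8] [606.7 -17.6   0. ]
```

View pics/w2.png

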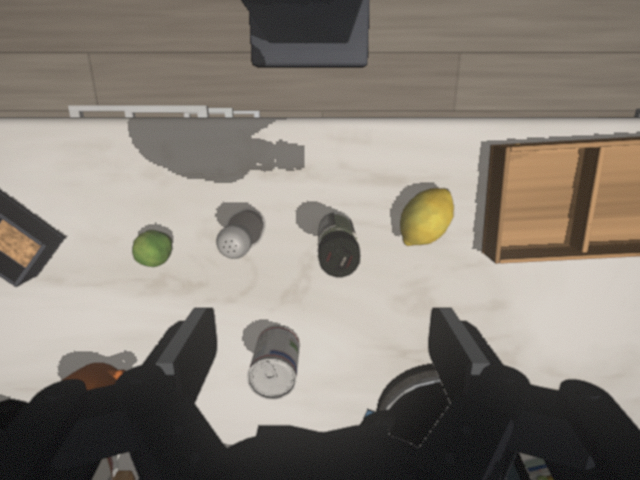

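The wrist view (w2) shows the shaker cap at (234,240), jar cap centre at (340,257), lemon at (428,216), lime at (152,248) and tray corner edges at (488,142) and (496,263). The rack fit is close, but one picked corner was a base corner, so I refit with better points.

```bash
cat > fit2.py <<'E'
from fit import *
np.set_printoptions(precision=1,suppress=True)
P=[((67,-35,36),None)]
pts=[((67,35,36),(77,238)),((-67,35,36),(381,487)),((-67,-35,36),(513,340)),
((-62,30,7),(385,425)),((-2,30,7),(270,330)),((62,30,7),(120,215)),((2,30,7),(247,318))]
U=np.array([p[1] for p in pts])/3.3-.5+[170,140];L=[p[0] for p in pts]
r=least_squares(lambda q:(proj(im,W(q,L),s)-U).ravel(),q,loss="soft_l1");q=r.x
print(q[:2],np.degrees(q[2]),r.fun.reshape(-1,2).tolist() if r.cost>9 else r.cost)
print("white",W(q,[(32,0,7)]),"cork",W(q,[(-32,0,7)]))
s2,i2=pickle.load(open("w2.pkl","rb"))
print("jar",onz(i2,(340,257),105,s2),"salt",onz(i2,(234,240),89,s2))
hsv=cv2.cvtColor(i2["color"],cv2.COLOR_RGB2HSV)
for nm,lo,hi,z in(("lemon",(20,120,60),(35,255,255),26),("lime",(36,100,40),(60,255,255),21)):
    m=cv2.inRange(hsv,lo,hi);n,lab,st,ce=cv2.connectedComponentsWithStats(m)
    k=[j for j in range(1,n) if 150<ce[j][1]<300 and st[j][4]>300 and (st[j][0]+st[j][2])<470]
    for j in k:
        c=cv2.findContours(np.uint8(lab==j),0,1)[0][0][:,0]
        w=np.array([onz(i2,p,z,s2)[:2] for p in c],np.float32)
        print(nm,ce[j],cv2.minAreaRect(w))
print("tray",[onz(i2,p,40,s2)for p in((505,146),(497,262),(488,142))])
E
python3 fit2.py; python3 -c "
from h import *
p0=arm.read_state()['position'];go((441,-46,160),-133)"
```

```text
28.746290602603786 [ 433.89274773 -338.73271396] 227.02006445838242
[[192.5453854  209.09041316]
 [233.08246956 160.80725196]
 [286.14867879 285.93068264]
 [327.53262288 243.96633198]]
white [[ 412.07699718 -362.14367352    7.        ]]
cork [[ 455.70849829 -315.3217544     7.        ]]
[ 434.3 -341. ] 228.114730581149 8.780101641432012
white [[ 412.9 -364.8    7. ]] cork [[ 455.6 -317.1    7. ]]
jar [443.6  56.3 105. ] salt [432.3 -44.7  89. ]
lemon [429.3 217.2] ((428.40899658203125, 158.72462463378906), (45.407623291015625, 72.31622314453125), 66.5704116821289)
lime [150.5 250.5] ((467.96844482421875, -160.17709350585938), (38.19073486328125, 37.23201370239258), 75.89839935302734)
tray [array([348.4, 224.9,  40. ]), array([474.7, 235.4,  40. ]), array([344.4, 207.2,  40. ])]
row [-0.0414, -0.0857, 0.14] [-0.0, -0.01, -47.15] rows>= 5.0
```

Emit:
{"fn": "servo_tool", "kwargs": {
  "increments": [
    [1, -0.037, -0.086, 0.14, 0, 0, -48],
    [1, -0.037, -0.086, 0.14, 0, 0, -48],
    [1, -0.037, -0.086, 0.14, 0, 0, -48],
    [1, -0.037, -0.086, 0.14, 0, 0, -48],
    [1, -0.037, -0.086, 0.14, 0, 0, -48],
    [1, -0.037, -0.086, 0.14, 0, 0, -48],
    [1, -0.037, -0.086, 0.14, 0, 0, -48]
  ]
}}

```text
clock: 4.32
position: [436.8, -45.4, 160.1]
ee_rot: [-0.406, 0.914, -0.0, 0.0]
contact_force: [-0.6, 0.6, -0.2]
gripper_width: 85.6
grasp_force: 0.0
```

```bash
python3 b.py w3 salt_shaker; python3 -c "
from h import *
go((438,-45,55),-132)"
```

```text
[436.8 -45.4 160.1] 4.325
salt_shaker 0.61 [320.9 222.7] [438.6 -46.3   0. ]
row [-0.0009, -0.0008, 0.1052] [-0.01, 0.02, -0.06] rows>= 2.0
```

View pics/w3.png

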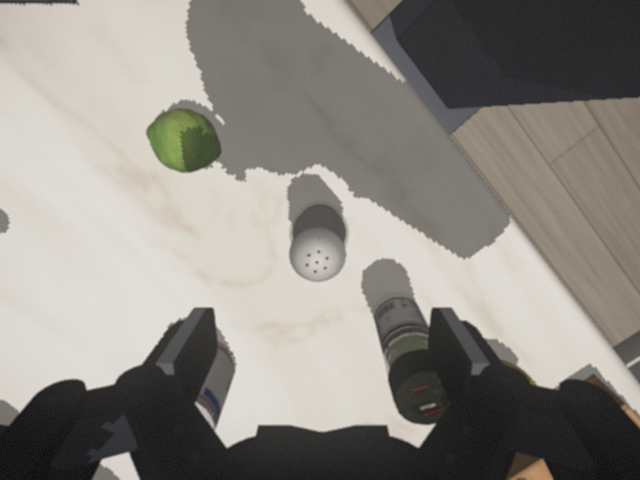

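The shaker sits centred between the fingers (cap at 318,258) and the jar is clear of them. Descend and grip.

Emit:
{"fn": "servo_tool", "kwargs": {
  "increments": [
    [1, -0.001, -0.001, 0.05, 0, 0, 0],
    [1, -0.001, -0.001, 0.09, 0, 0, 0],
    [1, -0.001, -0.001, 0.105, 0, 0, 0],
    [1, -0.001, -0.001, 0.105, 0, 0, 0],
    [0.3, -0.001, -0.001, 0.105, 0, 0, 0],
    [0.3, -0.001, -0.001, 0.105, 0, 0, 0],
    [0.3, -0.001, -0.001, 0.105, 0, 0, 0],
    [0.3, -0.001, -0.001, 0.105, 0, 0, 0],
    [0.3, -0.001, -0.001, 0.105, 0, 0, 0],
    [0.3, -0.001, -0.001, 0.105, 0, 0, 0]
  ]
}}

```text
clock: 5.68
position: [439.1, -44.9, 56.4]
ee_rot: [-0.407, 0.913, -0.0, 0.001]
contact_force: [-0.2, -0.2, 6.4]
gripper_width: 36.4
grasp_force: 58.9
```

Emit:
{"fn": "servo_tool", "kwargs": {
  "increments": [
    [0.3, 0, 0, -0.03, 0, 0, 0],
    [0.3, 0, 0, -0.08, 0, 0, 0],
    [0.3, 0, 0, -0.08, 0, 0, 0]
  ]
}}

```text
clock: 6.05
position: [440.6, -44.4, 138.7]
ee_rot: [-0.407, 0.913, -0.001, 0.005]
contact_force: [-0.5, -0.0, -0.9]
gripper_width: 36.2
grasp_force: 60.0
```

```bash
python3 -c "
from h import *
go((412.9,-364.8,125),-132)"
```

```text
row [0.2568, -0.1935, 0.0128] [-0.33, 0.45, 0.03] rows>= 6.0
```

Emit:
{"fn": "servo_tool", "kwargs": {
  "increments": [
    [0.3, 0.257, -0.193, 0.01, 0, 0, 0],
    [0.3, 0.257, -0.193, 0.01, 0, 0, 0],
    [0.3, 0.257, -0.193, 0.01, 0, 0, 0],
    [0.3, 0.257, -0.193, 0.01, 0, 0, 0],
    [0.3, 0.257, -0.193, 0.01, 0, 0, 0],
    [0.3, 0.257, -0.193, 0.01, 0, 0, 0],
    [0.3, 0.257, -0.193, 0.01, 0, 0, 0],
    [0.3, 0.257, -0.193, 0.01, 0, 0, 0]
  ]
}}

```text
clock: 7.05
position: [409.4, -363.8, 124.7]
ee_rot: [-0.407, 0.913, 0.001, -0.0]
contact_force: [-0.6, -0.0, -1.3]
gripper_width: 36.2
grasp_force: 60.1
```

```bash
python3 b.py w4; python3 -c "
from h import *
go((412.9,-364.8,64),-132)"
```

```text
[ 409.4 -363.8  124.7] 7.05
row [-0.0013, -0.0032, 0.0609] [0.04, 0.0, 0.1] rows>= 1.0
```

View pics/w4.png

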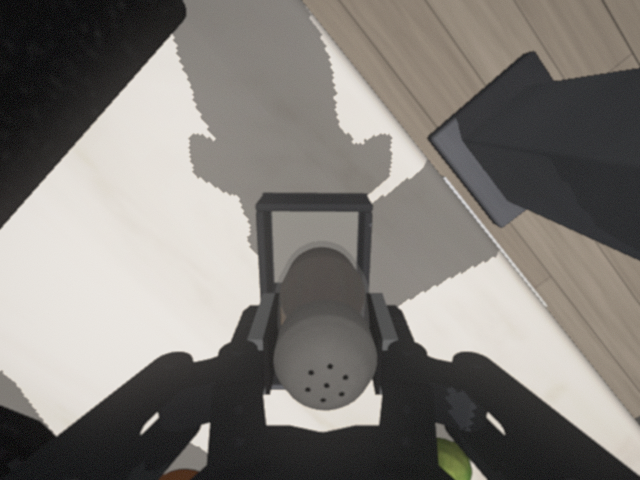

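The shaker hangs over the white bay. The rack's end rim corners are at (257,196) and (372,196), nearly centred. I check the bay centre against these corners.

Run:
```python
from h import *
import pickle
s,i=pickle.load(open("w4.pkl","rb"))
a,b=[onz(i,p,36,s) for p in((257,195),(372.5,195))]
m=(a+b)/2;d=(b-a)/np.linalg.norm(b-a);n=np.array([-d[1],d[0],0]);
if n@(np.array([434,-341,36])-m)<0:n=-n
print(np.linalg.norm(b-a),"white",m+35*n,"cork",m+99*n,"yaw",np.degrees(np.arctan2(-n[1],-n[0])))
print("salt base mid",[onz(i,(322,295),z,s) for z in(70,)])
```

```text
67.54238640886422 white [ 412.19434709 -368.44468538   36.        ] cork [ 454.99592743 -320.8629166    36.        ] yaw -131.97256531140536
salt base mid [array([ 417.44738073, -356.3041209 ,   70.        ])]
```

```bash
python3 -c "
from h import *
go((412.7,-366.3,64.5),-132)"
```

```text
row [-0.0001, -0.004, 0.0604] [0.04, 0.0, 0.1] rows>= 1.0
```

Emit:
{"fn": "servo_tool", "kwargs": {
  "increments": [
    [0.3, 0, -0.004, 0.005, 0, 0, 0],
    [0.3, 0, -0.004, 0.03, 0, 0, 0],
    [0.3, 0, -0.004, 0.05, 0, 0, 0],
    [0.3, 0, -0.004, 0.058, 0, 0, 0],
    [0.3, 0, -0.004, 0.06, 0, 0, 0],
    [0.3, 0, -0.004, 0.06, 0, 0, 0]
  ]
}}

```text
clock: 7.85
position: [413.1, -367.9, 65.6]
ee_rot: [-0.407, 0.913, -0.0, 0.0]
contact_force: [-0.5, 0.7, -1.2]
gripper_width: 36.2
grasp_force: 60.1
```

Emit:
{"fn": "servo_tool", "kwargs": {
  "increments": [
    [0.3, 0, 0.001, 0.001, 0, 0, 0],
    [0.3, 0, 0.001, 0.002, 0, 0, 0],
    [0.3, 0, 0.001, 0.0025, 0, 0, 0],
    [0.3, 0, 0.001, 0.0025, 0, 0, 0]
  ]
}}

```text
clock: 8.35
position: [411.9, -367.4, 63.4]
ee_rot: [-0.407, 0.913, -0.0, 0.0]
contact_force: [-1.0, 0.1, 6.1]
gripper_width: 36.3
grasp_force: 61.0
```

Contact with the floor pad (6 N up). Release and rise.

Emit:
{"fn": "servo_tool", "kwargs": {
  "increments": [
    [0.5, 0, 0, 0, 0, 0, 0],
    [0.7, 0, 0, 0, 0, 0, 0],
    [1, 0, 0, 0, 0, 0, 0],
    [1, 0, 0, 0, 0, 0, 0],
    [1, 0, 0, 0, 0, 0, 0],
    [1, 0, 0, -0.03, 0, 0, 0],
    [1, 0, 0, -0.08, 0, 0, 0],
    [1, 0, 0, -0.12, 0, 0, 0],
    [1, 0, 0, -0.12, 0, 0, 0]
  ]
}}

```text
clock: 9.48
position: [413.6, -368.2, 186.4]
ee_rot: [-0.407, 0.913, -0.003, 0.002]
contact_force: [-0.5, -0.9, -0.9]
gripper_width: 85.6
grasp_force: 0.0
```

```bash
python3 b.py w5 salt_shaker; python3 -c "
from h import *
go((444,56.5,183),-132)"
```

```text
[ 413.6 -368.2  186.4] 9.475
salt_shaker 0.59 [325.1 215.6] [ 414.8 -366.8    0. ]
row [-0.3362, 0.2593, -0.0004] [0.0, 0.04, -0.02] rows>= 7.0
```

View pics/w5.png

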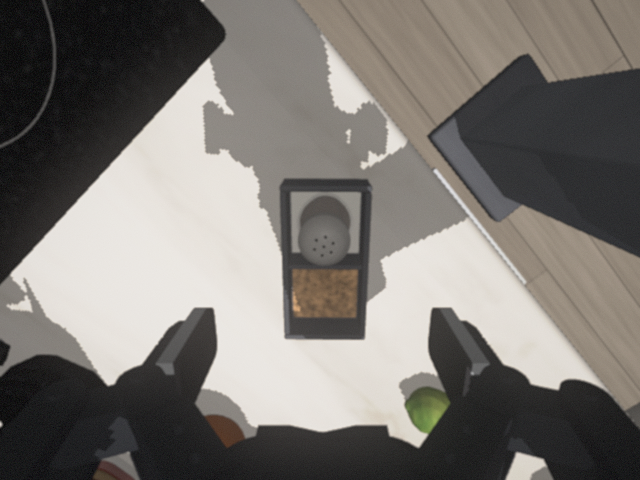

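The shaker stands in the white bay (325,215). The rack rim corners are at about (281,181), (371,181), (285,338) and (366,338). On to the jar.

Emit:
{"fn": "servo_tool", "kwargs": {
  "increments": [
    [1, -0.336, 0.259, 0, 0, 0, 0],
    [1, -0.336, 0.259, 0, 0, 0, 0],
    [1, -0.336, 0.259, 0, 0, 0, 0],
    [1, -0.336, 0.259, 0, 0, 0, 0],
    [1, -0.336, 0.259, 0, 0, 0, 0],
    [1, -0.336, 0.259, 0, 0, 0, 0],
    [1, -0.336, 0.259, 0, 0, 0, 0],
    [1, -0.336, 0.259, 0, 0, 0, 0],
    [1, -0.336, 0.259, 0, 0, 0, 0]
  ]
}}

```text
clock: 10.7
position: [443.3, 55.5, 181.3]
ee_rot: [-0.407, 0.914, 0.0, -0.002]
contact_force: [-0.2, -0.4, -0.1]
gripper_width: 85.5
grasp_force: 0.0
```

```bash
python3 b.py w6 spice_jar
python3 - <<'E'
from h import *
import pickle
from scipy.optimize import least_squares
s,i=pickle.load(open("w5.pkl","rb"))
L=np.array([(67,-35),(67,35),(-67,-35),(-67,35)]);U=np.array([(281,180),(371,180),(285,339),(366,339)])
def W(q):
    c,n=np.cos(q[2]),np.sin(q[2]);return np.c_[L@np.array([[c,n],[-n,c]])+q[:2],[36]*4]
for o in((0,1,2,3),(1,0,3,2)):
    r=least_squares(lambda q:(proj(i,W(q),s)-U[list(o)]).ravel(),[434,-341,np.radians(228)]);q=r.x
    print(r.cost,q,"cork",q[:2]-32*np.array([np.cos(q[2]),np.sin(q[2])]))
s6,i6=pickle.load(open("w6.pkl","rb"))
h=cv2.cvtColor(i6["color"],cv2.COLOR_RGB2HSV)
go((444,56.5,75),-132)
E
```

```text
[443.3  55.5 181.3] 10.7
spice_jar 0.61 [322.6 217.5] [444.4  56.2   0. ]
15034.418497312381 [ 437.30174588 -341.16897425    3.97834681] cork [ 458.73778741 -317.40984709]
9.944020331573974 [ 435.27131136 -343.21832708    3.97995659] cork [ 456.66907833 -319.42472356]
row [-0.0017, 0.0008, 0.1068] [0.05, -0.1, -0.1] rows>= 2.0
```

View pics/w6.png

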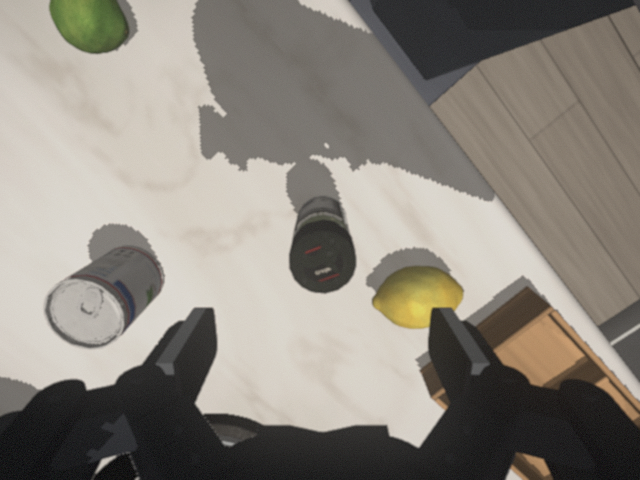

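The jar is centred (cap at 323,257) and the lemon (418,296) is clear of the finger. Descend and grip.

Emit:
{"fn": "servo_tool", "kwargs": {
  "increments": [
    [1, -0.0015, 0.001, 0.05, 0, 0, 0],
    [1, -0.0015, 0.001, 0.09, 0, 0, 0],
    [1, -0.0015, 0.001, 0.107, 0, 0, 0],
    [1, -0.0015, 0.001, 0.107, 0, 0, 0],
    [0.3, -0.0015, 0.001, 0.107, 0, 0, 0],
    [0.3, -0.0015, 0.001, 0.107, 0, 0, 0],
    [0.3, -0.0015, 0.001, 0.107, 0, 0, 0],
    [0.3, -0.0015, 0.001, 0.107, 0, 0, 0],
    [0.3, -0.0015, 0.001, 0.107, 0, 0, 0],
    [0.3, -0.0015, 0.001, 0.097, 0, 0, 0],
    [0.3, -0.0015, 0.001, 0.03, 0, 0, 0],
    [0.3, -0.0015, 0.001, -0.01, 0, 0, 0]
  ]
}}

```text
clock: 12.3
position: [444.6, 57.8, 195.0]
ee_rot: [-0.407, 0.913, 0.0, 0.001]
contact_force: [0.4, -0.5, -1.2]
gripper_width: 39.6
grasp_force: 60.8
```

```bash
python3 -c "
from h import *
print(arm.read_state()['position'])
go((456,-319,190),-132)"
```

```text
[444.60424958  57.78940779 194.95359689]
row [0.2725, -0.2605, 0.0047] [-0.04, 0.09, 0.01] rows>= 7.0
```

Emit:
{"fn": "servo_tool", "kwargs": {
  "increments": [
    [0.3, 0.2725, -0.2605, 0.004, 0, 0, 0],
    [0.3, 0.2725, -0.2605, 0.004, 0, 0, 0],
    [0.3, 0.2725, -0.2605, 0.004, 0, 0, 0],
    [0.3, 0.2725, -0.2605, 0.004, 0, 0, 0],
    [0.3, 0.2725, -0.2605, 0.004, 0, 0, 0],
    [0.3, 0.2725, -0.2605, 0.004, 0, 0, 0],
    [0.3, 0.2725, -0.2605, 0.004, 0, 0, 0],
    [0.3, 0.2725, -0.2605, 0.004, 0, 0, 0],
    [0.3, 0.2725, -0.2605, 0.004, 0, 0, 0]
  ]
}}

```text
clock: 13.42
position: [455.6, -318.0, 188.7]
ee_rot: [-0.407, 0.913, 0.0, 0.0]
contact_force: [-0.6, 0.2, -0.8]
gripper_width: 39.8
grasp_force: 61.0
```

```bash
python3 b.py w7; python3 -c "
from h import *
go((456.2,-319,85),-132)"
```

```text
[ 455.6 -318.   188.7] 13.425
row [0.0006, -0.001, 0.1038] [-0.0, 0.01, 0.11] rows>= 2.0
```

View pics/w7.png

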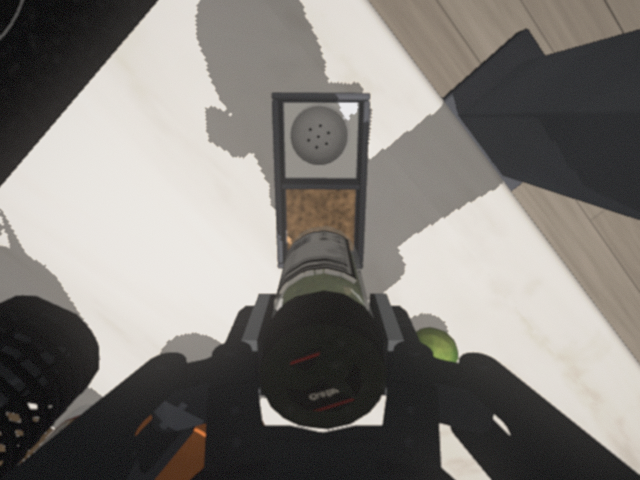

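The jar is held straight above the cork bay (320,215) with the shaker clear at (320,135). Lower it.

Emit:
{"fn": "servo_tool", "kwargs": {
  "increments": [
    [0.3, 0.0005, -0.001, 0.04, 0, 0, 0],
    [0.3, 0.0005, -0.001, 0.075, 0, 0, 0],
    [0.3, 0.0005, -0.001, 0.095, 0, 0, 0],
    [0.3, 0.0005, -0.001, 0.103, 0, 0, 0],
    [0.3, 0.0005, -0.001, 0.1045, 0, 0, 0],
    [0.3, 0.0005, -0.001, 0.106, 0, 0, 0],
    [0.3, 0.0005, -0.001, 0.106, 0, 0, 0]
  ]
}}

```text
clock: 14.35
position: [456.9, -320.4, 83.7]
ee_rot: [-0.407, 0.913, -0.001, 0.001]
contact_force: [-0.4, 1.1, 2.6]
gripper_width: 39.5
grasp_force: 61.1
```

Emit:
{"fn": "servo_tool", "kwargs": {
  "increments": [
    [0.3, 0, 0, 0.001, 0, 0, 0],
    [0.3, 0, 0, 0.001, 0, 0, 0]
  ]
}}

```text
clock: 14.6
position: [456.9, -320.4, 83.6]
ee_rot: [-0.407, 0.913, -0.001, 0.001]
contact_force: [-0.7, 2.7, 8.3]
gripper_width: 39.5
grasp_force: 62.2
```

Emit:
{"fn": "servo_tool", "kwargs": {
  "increments": [
    [0.55, 0, 0, 0, 0, 0, 0],
    [0.8, 0, 0, 0, 0, 0, 0],
    [1, 0, 0, 0, 0, 0, 0],
    [1, 0, 0, 0, 0, 0, 0],
    [1, 0, 0, 0, 0, 0, 0],
    [1, 0, 0, -0.03, 0, 0, 0],
    [1, 0, 0, -0.09, 0, 0, 0],
    [1, 0, 0, -0.14, 0, 0, 0],
    [1, 0, 0, -0.17, 0, 0, 0],
    [1, 0, 0, -0.17, 0, 0, 0]
  ]
}}

```text
clock: 15.85
position: [457.2, -320.7, 254.5]
ee_rot: [-0.407, 0.914, -0.002, 0.002]
contact_force: [-0.3, 0.3, -0.5]
gripper_width: 85.6
grasp_force: 0.0
```

```bash
python3 b.py w8 spice_jar salt_shaker lime; python3 -c "
from h import *
go((400,200,260),180)"
```

```text
[ 457.2 -320.7  254.5] 15.85
spice_jar 0.81 [326.  195.8] [ 455.2 -320.8    0. ]
spice_jar 0.55 [413.1 304.3] [ 465.2 -159.9    0. ]
salt_shaker 0.76 [326.1 133.6] [ 413.5 -367.2    0. ]
lime 0.71 [413.5 301.4] [ 462.6 -162.5    0. ]
row [-0.3491, 0.3891, -0.0092] [0.15, -0.12, 47.98] rows>= 9.0
```

View pics/w8.png

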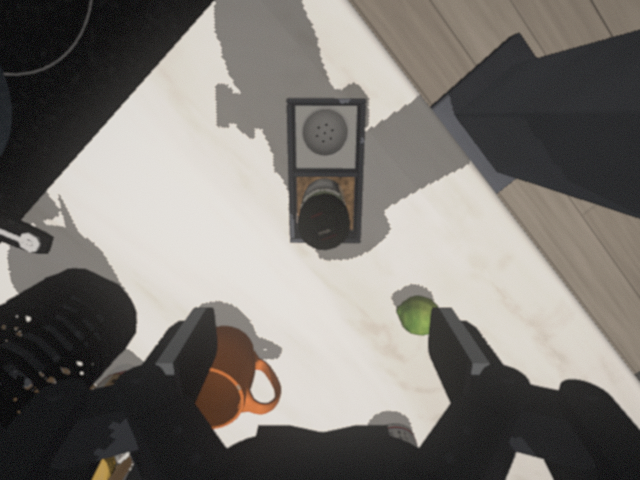

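Both jars stand upright inside their bays: shaker at (326,133), jar at (326,205). Now the lemon and tray.

Emit:
{"fn": "servo_tool", "kwargs": {
  "increments": [
    [1, -0.349, 0.389, -0.04, 0, 0, 48],
    [1, -0.349, 0.389, -0.04, 0, 0, 48],
    [1, -0.349, 0.389, -0.04, 0, 0, 48],
    [1, -0.349, 0.389, -0.04, 0, 0, 48],
    [1, -0.349, 0.389, -0.04, 0, 0, 48],
    [1, -0.349, 0.389, -0.04, 0, 0, 48],
    [1, -0.349, 0.389, -0.04, 0, 0, 48],
    [1, -0.349, 0.389, -0.04, 0, 0, 48],
    [1, -0.349, 0.389, -0.04, 0, 0, 48],
    [1, -0.349, 0.389, -0.04, 0, 0, 48],
    [1, -0.349, 0.389, -0.04, 0, 0, 48]
  ]
}}

```text
clock: 17.42
position: [400.1, 199.4, 290.3]
ee_rot: [-0.001, 1.0, -0.001, -0.001]
contact_force: [-1.0, 0.0, -0.8]
gripper_width: 85.2
grasp_force: 0.0
```

```bash
python3 b.py w9 lemon fruit_tray
python3 - <<'E'
from h import *
import pickle
s,i=pickle.load(open("w9.pkl","rb"))
h=cv2.cvtColor(i["color"],cv2.COLOR_RGB2HSV);m=cv2.inRange(h,(20,120,50),(35,255,255))
n,l,st,ce=cv2.connectedComponentsWithStats(m)
for j in range(1,n):
    if st[j][4]>400:
        c=cv2.findContours(np.uint8(l==j),0,1)[0][0][:,0]
        w=np.array([onz(i,p,26,s)[:2] for p in c],np.float32);print(ce[j],cv2.minAreaRect(w),cv2.fitEllipse(w))
E
```

```text
[400.1 199.4 290.3] 17.425
lemon 0.74 [594.8 186.1] [394.2 505.6   0. ]
lemon 0.7 [285.7 212.2] [424.9 155.8   0. ]
fruit_tray 0.64 [439.6 196.2] [406.  331.8   0. ]
[608.55129054 187.15089345] ((391.177734375, 501.1995544433594), (57.28432083129883, 37.201847076416016), 62.23414993286133) ((391.04022216796875, 501.31072998046875), (36.338417053222656, 57.268428802490234), 154.81106567382812)
[284.09526136 218.92965315] ((426.79412841796875, 155.6781463623047), (63.20475387573242, 52.0150260925293), 0.06098121404647827) ((426.7814636230469, 156.4342498779297), (44.074153900146484, 70.29045104980469), 61.0682487487793)
```

View pics/w9.png

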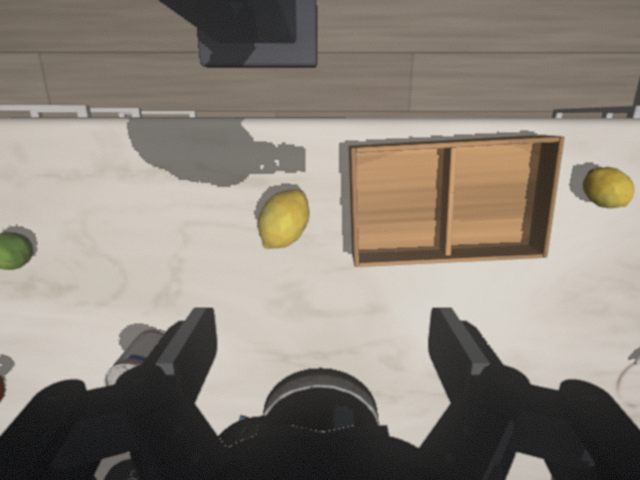

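The target lemon is the larger one at (284,219); the smaller one at (608,187), left of the tray, is a decoy. The tray rim corners are (350,146), (563,137), (547,258) and (357,266), with the divider at (448,203).

Run:
```python
from h import *
import pickle
from scipy.optimize import least_squares
s,i=pickle.load(open("w9.pkl","rb"))
L=np.array([(-105,-64),(105,-64),(105,64),(-105,64)]);U=np.array([(350,146),(563,137),(547.5,258),(357,266)])
def W(q,L,z):
    c,n=np.cos(q[2]),np.sin(q[2]);return np.c_[L@np.array([[c,n],[-n,c]])+q[:2],[z]*len(L)]
for a in(90,):
    for LL in(L,L*[1,-1]):
        r=least_squares(lambda q:(proj(i,W(q,LL,40),s)-U).ravel(),[408,331,np.radians(a)]);q=r.x
        print(r.cost,q[:2],np.degrees(q[2]),"comps",W(q,np.array([(-51.5,0),(51.5,0)]),7),"corners",W(q,L,40),r.fun)
go((427,156.3,120),149)
```

```text
29020.975064141036 [420.17902904 335.31689035] 98.85743725945831 comps [[428.10881507 284.4310525    7.        ]
 [412.249243   386.2027282    7.        ]] corners [[499.58332333 241.42355699  40.        ]
 [467.24827348 448.91920647  40.        ]
 [340.77473475 429.2102237   40.        ]
 [373.1097846  221.71457423  40.        ]] [  10.98346566  140.12787071  -10.08337749  122.35753092   10.32624441
 -118.93425569  -11.39809185  -93.97099866]
9.530372164023149 [407.02982644 334.37171792] 92.99479729407807 comps [[409.72045816 282.94205235   7.        ]
 [404.33919472 385.8013835    7.        ]] corners [[476.42817454 232.85881588  40.        ]
 [465.45666655 442.57201531  40.        ]
 [337.63147833 435.88461996  40.        ]
 [348.60298632 226.17142054  40.        ]] [ 0.61128622  1.09780287  2.29566241 -1.250513   -0.11860398 -0.19062514
 -3.13371019  0.88176485]
row [-0.0267, -0.0416, 0.171] [-0.07, -0.04, 30.89] rows>= 3.0
```

Emit:
{"fn": "servo_tool", "kwargs": {
  "increments": [
    [0.9, -0.027, -0.042, 0.06, 0, 0, 31],
    [0.9, -0.027, -0.042, 0.12, 0, 0, 31],
    [0.9, -0.027, -0.042, 0.171, 0, 0, 31],
    [0.9, -0.027, -0.042, 0.171, 0, 0, 31],
    [0.9, -0.027, -0.042, 0.171, 0, 0, 31]
  ]
}}

```text
clock: 18.2
position: [429.1, 157.8, 122.5]
ee_rot: [0.266, 0.964, 0.001, 0.001]
contact_force: [0.7, 0.5, -0.1]
gripper_width: 77.0
grasp_force: 0.0
```

```bash
python3 b.py w10 lemon
python3 - <<'E'
from h import *
import pickle
s,i=pickle.load(open("w10.pkl","rb"));print(s["joints"],s["gripper_width"])
h=cv2.cvtColor(i["color"],cv2.COLOR_RGB2HSV);m=cv2.inRange(h,(20,120,30),(35,255,255))
n,l,st,ce=cv2.connectedComponentsWithStats(m)
for j in range(1,n):
    if st[j][4]>400:
        c=cv2.findContours(np.uint8(l==j),0,1)[0][0][:,0]
        w=np.array([onz(i,p,26,s)[:2] for p in c],np.float32);print(ce[j],st[j],cv2.minAreaRect(w),cv2.fitEllipse(w))
E
```

```text
[429.1 157.8 122.5] 18.2
lemon 0.8 [317.9 234.5] [427.3 155.4   0. ]
[ 7.09966278e-01  2.46744123e-01 -5.68464288e-01  1.39488064e-03
 -7.52276915e-01 -2.82070997e+00] 77.00667921680218
[318.07756464 242.34895746] [ 279  189   77  113 5995] ((427.9334716796875, 156.4257354736328), (47.34439468383789, 74.23123931884766), 69.92478942871094) ((426.4752502441406, 156.62745666503906), (44.76145553588867, 72.8597412109375), 61.80622482299805)
```

View pics/w10.png

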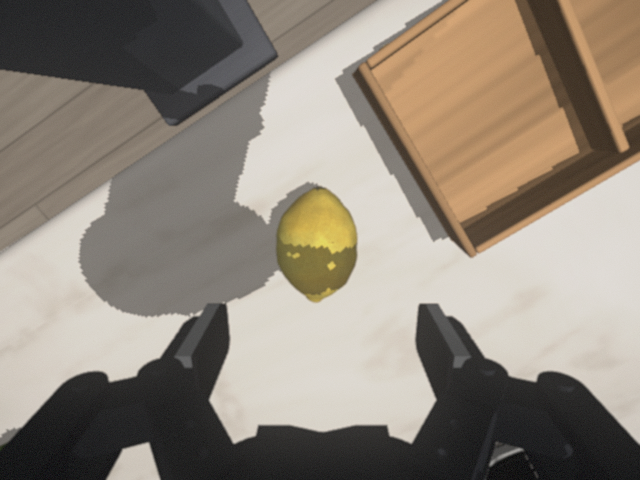

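The lemon (317,243) is aligned with the fingers on both sides. Descend and grip.

Emit:
{"fn": "servo_tool", "kwargs": {
  "increments": [
    [0.9, 0.001, -0.002, 0.05, 0, 0, 0],
    [0.9, 0.001, -0.002, 0.08, 0, 0, 0],
    [0.9, 0.001, -0.002, 0.092, 0, 0, 0],
    [0.9, 0.001, -0.002, 0.092, 0, 0, 0],
    [0.4, 0.001, -0.002, 0.092, 0, 0, 0],
    [0.4, 0.001, -0.002, 0.092, 0, 0, 0],
    [0.4, 0.001, -0.002, 0.092, 0, 0, 0],
    [0.4, 0.001, -0.002, 0.092, 0, 0, 0],
    [0.4, 0.001, -0.002, 0.06, 0, 0, 0],
    [0.4, 0.001, -0.002, 0.0, 0, 0, 0],
    [0.4, 0.001, -0.002, -0.03, 0, 0, 0],
    [0.4, 0.001, -0.002, -0.03, 0, 0, 0]
  ]
}}

```text
clock: 19.8
position: [427.0, 157.3, 153.7]
ee_rot: [0.267, 0.964, 0.003, 0.002]
contact_force: [0.0, 0.1, -2.0]
gripper_width: 47.9
grasp_force: 62.7
```

```bash
python3 -c "
from h import *
go((404,386,150),-87)"
```

```text
row [0.1375, 0.1842, 0.0048] [0.08, 0.56, -123.99] rows>= 12.0
```

Emit:
{"fn": "servo_tool", "kwargs": {
  "increments": [
    [0.4, 0.1375, 0.184, 0.004, 0, 0, -124],
    [0.4, 0.1375, 0.184, 0.004, 0, 0, -124],
    [0.4, 0.1375, 0.184, 0.004, 0, 0, -124],
    [0.4, 0.1375, 0.184, 0.004, 0, 0, -124],
    [0.4, 0.1375, 0.184, 0.004, 0, 0, -124],
    [0.4, 0.1375, 0.184, 0.004, 0, 0, -124],
    [0.4, 0.1375, 0.184, 0.004, 0, 0, -124],
    [0.4, 0.1375, 0.184, 0.004, 0, 0, -124],
    [0.4, 0.1375, 0.184, 0.004, 0, 0, -124],
    [0.4, 0.1375, 0.184, 0.004, 0, 0, -124],
    [0.4, 0.1375, 0.184, 0.004, 0, 0, -124],
    [0.4, 0.1375, 0.184, 0.004, 0, 0, -124]
  ]
}}

```text
clock: 21.3
position: [401.9, 384.0, 145.0]
ee_rot: [0.727, -0.687, 0.0, 0.001]
contact_force: [-0.4, 1.1, -0.7]
gripper_width: 47.5
grasp_force: 62.7
```

```bash
python3 -c "
from h import *
print(arm.read_state()['joints'])
go((404,386,39),-87)"
```

```text
[ 1.05381594e+00  3.69241475e-01 -3.05092991e-01 -7.63952071e-04
 -8.99373993e-01 -9.97562176e-01]
row [-0.0021, -0.0024, 0.106] [0.12, -0.12, 0.2] rows>= 2.0
```

Emit:
{"fn": "servo_tool", "kwargs": {
  "increments": [
    [0.4, -0.002, -0.0025, 0.04, 0, 0, 0],
    [0.4, -0.002, -0.0025, 0.08, 0, 0, 0],
    [0.4, -0.002, -0.0025, 0.1, 0, 0, 0],
    [0.4, -0.002, -0.0025, 0.105, 0, 0, 0],
    [0.4, -0.002, -0.0025, 0.106, 0, 0, 0],
    [0.4, -0.002, -0.0025, 0.106, 0, 0, 0]
  ]
}}

```text
clock: 22.05
position: [405.3, 387.4, 41.3]
ee_rot: [0.725, -0.688, -0.0, -0.001]
contact_force: [0.4, -0.1, -0.4]
gripper_width: 47.4
grasp_force: 62.7
```

Emit:
{"fn": "servo_tool", "kwargs": {
  "increments": [
    [0.4, 0, 0, 0.003, 0, 0, 0],
    [0.4, 0, 0, 0.003, 0, 0, 0],
    [0.65, 0, 0, 0.003, 0, 0, 0],
    [0.75, 0, 0, 0.003, 0, 0, 0],
    [0.75, 0, 0, 0.003, 0, 0, 0],
    [0.75, 0, 0, -0.02, 0, 0, 0],
    [0.75, 0, 0, -0.06, 0, 0, 0],
    [0.75, 0, 0, -0.11, 0, 0, 0],
    [0.75, 0, 0, -0.11, 0, 0, 0]
  ]
}}

```text
clock: 23.18
position: [406.6, 389.2, 155.2]
ee_rot: [0.726, -0.688, -0.001, -0.005]
contact_force: [0.4, 1.2, -0.4]
gripper_width: 64.5
grasp_force: 0.0
```

```bash
python3 b.py w11 lemon; python3 -c "
from h import *
go((465,-161,200),-140)"
```

```text
[406.6 389.2 155.2] 23.175
lemon 0.65 [325.1 223.7] [405.9 389.6   0. ]
lemon 0.64 [331.5 349.8] [393.8 505.8   0. ]
row [0.5502, -0.0316, -0.0497] [0.02, 0.07, 52.98] rows>= 9.0
```

Run:
```python
from h import *
import pickle
for f in("w1","w2","w3","w8"):
    s,i=pickle.load(open(f+".pkl","rb"))
    h=cv2.cvtColor(i["color"],cv2.COLOR_RGB2HSV);m=cv2.inRange(h,(33,100,25),(65,255,255))
    n,l,st,ce=cv2.connectedComponentsWithStats(m)
    for j in range(1,n):
        if st[j][4]>300:
            c=cv2.findContours(np.uint8(l==j),0,1)[0][0][:,0]
            w=np.array([onz(i,p,21,s)[:2] for p in c],np.float32);print(f,ce[j],cv2.fitEllipse(w))
go((440,-161,220),180)
```

```text
w1 [424.54137447 250.5259467 ] ((467.7971496582031, -153.09088134765625), (30.794565200805664, 40.84044647216797), 56.2299690246582)
w2 [150.41710526 250.42631579] ((467.824951171875, -159.95106506347656), (32.68861770629883, 42.06756591796875), 27.107664108276367)
w3 [173.28962372 137.61231471] ((467.68951416015625, -161.41690063476562), (34.297054290771484, 40.55223083496094), 74.1479263305664)
w8 [418.07581227 320.55595668] ((469.41876220703125, -152.78237915039062), (29.499860763549805, 35.090694427490234), 133.4188232421875)
row [0.5489, -0.0067, -0.0697] [0.05, 0.07, 92.98] rows>= 9.0
```

Emit:
{"fn": "servo_tool", "kwargs": {
  "increments": [
    [0.8, 0.549, -0.007, -0.06, 0, 0, 93],
    [0.8, 0.549, -0.007, -0.06, 0, 0, 93],
    [0.8, 0.549, -0.007, -0.06, 0, 0, 93],
    [0.8, 0.549, -0.007, -0.06, 0, 0, 93],
    [0.8, 0.549, -0.007, -0.06, 0, 0, 93],
    [0.8, 0.549, -0.007, -0.06, 0, 0, 93],
    [0.8, 0.549, -0.007, -0.06, 0, 0, 93],
    [0.8, 0.549, -0.007, -0.06, 0, 0, 93],
    [0.8, 0.549, -0.007, -0.06, 0, 0, 93],
    [0.8, 0.549, -0.007, -0.06, 0, 0, 93],
    [0.8, 0.549, -0.007, -0.06, 0, 0, 93]
  ]
}}

```text
clock: 24.65
position: [439.8, -160.9, 209.2]
ee_rot: [0.0, 1.0, 0.0, -0.001]
contact_force: [-0.4, 0.1, 0.6]
gripper_width: 68.6
grasp_force: 0.0
```

```bash
python3 b.py w12 lime
python3 - <<'E'
from h import *
import pickle
s,i=pickle.load(open("w12.pkl","rb"));print(s["joints"])
h=cv2.cvtColor(i["color"],cv2.COLOR_RGB2HSV);m=cv2.inRange(h,(28,80,15),(80,255,255))
m=cv2.morphologyEx(m,cv2.MORPH_CLOSE,np.ones((5,5)))
n,l,st,ce=cv2.connectedComponentsWithStats(m);v=i["color"].copy()
for j in range(1,n):
    if st[j][4]>400:
        c=cv2.findContours(np.uint8(l==j),0,1)[0][0][:,0]
        w=np.array([onz(i,p,21,s)[:2] for p in c],np.float32);print(ce[j],cv2.minAreaRect(w),cv2.fitEllipse(w))
        x,y=map(int,ce[j]);cv2.polylines(v,[c],True,(255,0,0),1)
        cv2.imwrite("pics/lime.png",cv2.resize(v[max(y-60,0):y+60,max(x-60,0):x+60],None,fx=4,fy=4)[:,:,::-1])
E
```

```text
[ 439.8 -160.9  209.2] 24.65
lime 0.56 [324.7 231.8] [ 463.2 -159.2    0. ]
[-2.72912261e-03  1.56065413e-01 -4.21691125e-01 -5.94567137e-04
 -9.95958519e-01 -1.56820793e+00]
[326.87464224 240.74470521] ((465.31982421875, -157.59373474121094), (40.08620834350586, 42.99768829345703), 73.62348937988281) ((465.5739440917969, -157.44374084472656), (40.01017379760742, 45.2371711730957), 45.306175231933594)
```

View pics/lime.png

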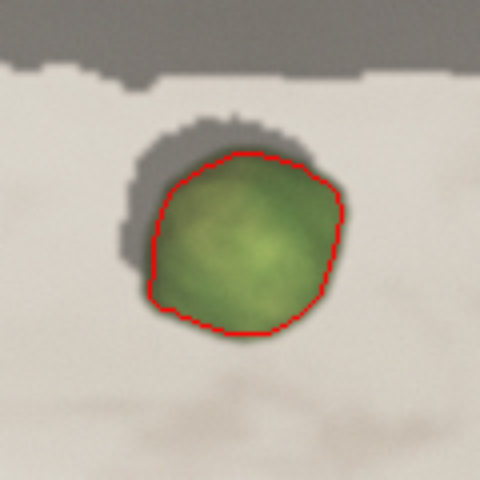

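The lime's nubs are at lower left (150,300) and upper right (340,195) in the crop, so its long axis is at about 119° in the world. I grip across that.

```bash
python3 -c "
from h import *
go((465.5,-158.5,110),-61)"
```

```text
row [-0.0254, 0.0014, 0.0997] [0.12, -0.05, -118.89] rows>= 12.0
```

Emit:
{"fn": "servo_tool", "kwargs": {
  "increments": [
    [0.8, -0.0255, 0.001, 0.1, 0, 0, -119],
    [0.8, -0.0255, 0.001, 0.1, 0, 0, -119],
    [0.8, -0.0255, 0.001, 0.1, 0, 0, -119],
    [0.8, -0.0255, 0.001, 0.1, 0, 0, -119],
    [0.8, -0.0255, 0.001, 0.1, 0, 0, -119],
    [0.8, -0.0255, 0.001, 0.1, 0, 0, -119],
    [0.8, -0.0255, 0.001, 0.1, 0, 0, -119],
    [0.8, -0.0255, 0.001, 0.1, 0, 0, -119],
    [0.8, -0.0255, 0.001, 0.1, 0, 0, -119],
    [0.8, -0.0255, 0.001, 0.1, 0, 0, -119],
    [0.8, -0.0255, 0.001, 0.1, 0, 0, -119],
    [0.8, -0.0255, 0.001, 0.1, 0, 0, -119]
  ]
}}

```text
clock: 26.25
position: [466.3, -158.6, 110.4]
ee_rot: [0.862, -0.507, -0.0, 0.0]
contact_force: [0.5, 0.2, 0.3]
gripper_width: 68.0
grasp_force: 0.0
```

```bash
python3 b.py w13 lime
python3 - <<'E'
from h import *
import pickle
s,i=pickle.load(open("w13.pkl","rb"))
h=cv2.cvtColor(i["color"],cv2.COLOR_RGB2HSV);m=cv2.inRange(h,(28,80,15),(80,255,255))
n,l,st,ce=cv2.connectedComponentsWithStats(cv2.morphologyEx(m,cv2.MORPH_CLOSE,np.ones((5,5))))
for j in range(1,n):
    if st[j][4]>1000:
        c=cv2.findContours(np.uint8(l==j),0,1)[0][0][:,0]
        w=np.array([onz(i,p,21,s)[:2] for p in c],np.float32);print(ce[j],st[j],cv2.minAreaRect(w),cv2.fitEllipse(w))
go((465.5,-158.5,26),-61)
E
```

```text
[ 466.3 -158.6  110.4] 26.25
lime 0.78 [323.1 244.4] [ 465.5 -158.2    0. ]
[323.43091583 256.40074113] [ 290  217   67   77 3778] ((464.2358703613281, -156.82742309570312), (43.55893325805664, 44.076847076416016), 81.33596801757812) ((464.76318359375, -157.1262969970703), (40.29881286621094, 48.232322692871094), 34.53230667114258)
row [-0.0008, 0.0004, 0.0845] [0.01, 0.01, -0.04] rows>= 2.0
```

Emit:
{"fn": "servo_tool", "kwargs": {
  "increments": [
    [0.8, -0.001, 0.001, 0.045, 0, 0, 0],
    [0.8, -0.001, 0.001, 0.075, 0, 0, 0],
    [0.8, -0.001, 0.001, 0.084, 0, 0, 0],
    [0.8, -0.001, 0.001, 0.084, 0, 0, 0],
    [0.3, -0.001, 0.001, 0.084, 0, 0, 0],
    [0.3, -0.001, 0.001, 0.084, 0, 0, 0],
    [0.3, -0.001, 0.001, 0.084, 0, 0, 0],
    [0.3, -0.001, 0.001, 0.084, 0, 0, 0],
    [0.3, -0.001, 0.001, 0.06, 0, 0, 0],
    [0.3, -0.001, 0.001, 0.0, 0, 0, 0],
    [0.3, -0.001, 0.001, -0.04, 0, 0, 0],
    [0.3, -0.001, 0.001, -0.04, 0, 0, 0]
  ]
}}

```text
clock: 27.85
position: [467.2, -159.7, 154.9]
ee_rot: [0.862, -0.507, 0.005, -0.002]
contact_force: [0.2, -0.5, -1.6]
gripper_width: 39.3
grasp_force: 60.6
```

```bash
python3 -c "
from h import *
go((410,283,150),-87)"
```

```text
row [-0.415, -0.1647, 0.0041] [-0.56, -0.19, 26.01] rows>= 8.0
```

Emit:
{"fn": "servo_tool", "kwargs": {
  "increments": [
    [0.3, -0.415, -0.1645, 0.004, 0, 0, 26],
    [0.3, -0.415, -0.1645, 0.004, 0, 0, 26],
    [0.3, -0.415, -0.1645, 0.004, 0, 0, 26],
    [0.3, -0.415, -0.1645, 0.004, 0, 0, 26],
    [0.3, -0.415, -0.1645, 0.004, 0, 0, 26],
    [0.3, -0.415, -0.1645, 0.004, 0, 0, 26],
    [0.3, -0.415, -0.1645, 0.004, 0, 0, 26],
    [0.3, -0.415, -0.1645, 0.004, 0, 0, 26],
    [0.3, -0.415, -0.1645, 0.004, 0, 0, 26],
    [0.3, -0.415, -0.1645, 0.004, 0, 0, 26]
  ]
}}

```text
clock: 29.1
position: [406.9, 282.2, 145.9]
ee_rot: [0.725, -0.689, -0.0, 0.001]
contact_force: [-0.7, -1.1, 0.3]
gripper_width: 39.1
grasp_force: 60.6
```

```bash
python3 -c "
from h import *
go((410,283,36),-87)"
```

```text
row [-0.0007, -0.0033, 0.1099] [0.08, -0.07, -0.03] rows>= 2.0
```

Emit:
{"fn": "servo_tool", "kwargs": {
  "increments": [
    [0.3, -0.001, -0.003, 0.04, 0, 0, 0],
    [0.3, -0.001, -0.003, 0.08, 0, 0, 0],
    [0.3, -0.001, -0.003, 0.1, 0, 0, 0],
    [0.3, -0.001, -0.003, 0.108, 0, 0, 0],
    [0.3, -0.001, -0.003, 0.11, 0, 0, 0],
    [0.3, -0.001, -0.003, 0.11, 0, 0, 0]
  ]
}}

```text
clock: 29.85
position: [410.9, 284.4, 37.3]
ee_rot: [0.725, -0.689, -0.0, -0.001]
contact_force: [-0.2, 0.2, 0.1]
gripper_width: 39.4
grasp_force: 60.7
```

Emit:
{"fn": "servo_tool", "kwargs": {
  "increments": [
    [0.3, 0, 0, 0.003, 0, 0, 0],
    [0.3, 0, 0, 0.003, 0, 0, 0],
    [0.5, 0, 0, 0.003, 0, 0, 0],
    [0.65, 0, 0, 0.003, 0, 0, 0],
    [0.65, 0, 0, 0.003, 0, 0, 0],
    [0.65, 0, 0, -0.02, 0, 0, 0],
    [0.65, 0, 0, -0.06, 0, 0, 0],
    [0.65, 0, 0, -0.12, 0, 0, 0],
    [0.65, 0, 0, -0.18, 0, 0, 0],
    [0.65, 0, 0, -0.18, 0, 0, 0]
  ]
}}

```text
clock: 31.1
position: [412.4, 286.4, 221.7]
ee_rot: [0.726, -0.688, -0.0, -0.006]
contact_force: [-0.3, 1.4, -0.6]
gripper_width: 55.4
grasp_force: 0.0
```

```bash
python3 b.py w14 lemon lime; sed -i 's/c+"1"/c+"2"/' a.py; python3 a.py
```

```text
[412.4 286.4 221.7] 31.1
lemon 0.92 [323.6 303.1] [407.7 393.3   0. ]
lemon 0.62 [329.3 389.3] [395.2 503.6   0. ]
lime 0.9 [325.7 206.3] [411.2 289.1   0. ]
[409.7 283.7 215.4] [ 0.7 -0.7 -0.   0. ] 55.533712142994936 31.25
top (array([ 185. ,   -4.8, 1474.8]), array([ 0.2,  0.1, -1. ]))
lemon 0.86 [195.3 249.1] [406.6 382.4   0. ]
lime 0.7 [232.2 255. ] [419.  287.2   0. ]
salt_shaker 0.82 [482.5 329.5] [ 417.5 -367.     0. ]
salt_shaker 0.52 [468.2 305.7] [ 465.  -319.5    0. ]
spice_jar 0.86 [470.6 308.1] [ 460.9 -326.6    0. ]
spice_jar 0.72 [228.  257.1] [410.8 295.7   0. ]
seasoning_rack 0.75 [471.7 319.7] [ 433.5 -335.9    0. ]
seasoning_rack 0.5 [469.9 306.2] [ 465.  -323.9    0. ]
fruit_tray 0.74 [214.3 254.5] [407.2 331.3   0. ]
fruit_tray 0.21 [470.1 308.4] [ 459.8 -325.6    0. ]
tin 0.83 [366.  218.2] [610.5 -13.9   0. ]
side (array([   8.4, 1263.7,  916.6]), array([ 0.3, -0.8, -0.6]))
lemon 0.84 [314.8 322.7] [410.7 378.   -0. ]
lemon 0.53 [298.  366.8] [387.3 518.8   0. ]
lime 0.56 [328.3 295.7] [419.9 274.6   0. ]
salt_shaker 0.67 [405. 178.] [ 421.7 -404.5    0. ]
spice_jar 0.59 [389.8 183.4] [ 457.9 -346.3    0. ]
seasoning_rack 0.98 [391.8 184.5] [ 449.3 -341.8    0. ]
fruit_tray 0.63 [324.9 310.7] [405.5 329.5   0. ]
tin 0.83 [307.7 224.1] [606.2  -4.    0. ]
mug 0.59 [323.5 187.2] [ 652.8 -230.4    0. ]
[[  -0.    -1.    -0.3   80.7]
 [   1.    -0.     0.    -0.7]
 [  -0.    -0.3    1.  -124.1]
 [   0.     0.     0.     1. ]]
```

View pics/side2.png

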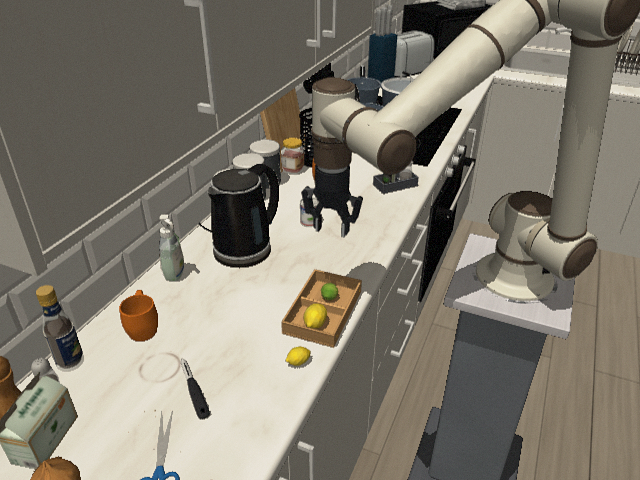

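The side view shows the lemon (315,317) and lime (330,291) each in its own tray compartment, both containers upright in the rack at (395,180), and the tin still in place at (307,215). The arm is clear, so I hand in.

```bash
python3 -c "
from bench import arm
print(arm.job_done())"
```

```text
the job is handed in; nothing more can be done
None
```

The job is handed in at about 31 s: the salt shaker stands on the white pad, the spice jar on the cork pad, the lemon and lime each have their own tray compartment, and the tin and mug were left untouched.

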